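# Zero the rod gauge on a sample glass rod

### The arm

A 6-joint arm with a two-finger parallel gripper is mounted at the origin on the work surface. World frame = base frame: x ahead of the robot, y to its left, z up, the work surface at z = 0. Lengths are in m, angles in degrees, forces in N, time in s.
With the tool pointing down it reaches from about 0.4 to 0.825 m from the base axis. Payload 7 kg.
Tool frame: the origin (TCP) lies at the centre of the arm's flange, where the gripper is bolted on; the fingertips stand 178 mm ahead of it and the grasp point (between the pads) lies 159 mm ahead of it; x points along the fingers, y is the direction in which the jaws open and shut, and the axes are right-handed (so a half turn about x gives the same grasp; the last joint's range is limited). The gripper opens to 88 mm and grips with 3 to 60 N. Pads are 19 mm wide; open, the fingers measure 130 mm over their backs; the gripper's body (78 mm by 193 mm) begins 47 mm behind the grasp point.
Start: joints at [81.595, 20.546, 0.682, 0, -70.136, -16.507], TCP at [0.284, 0.612, 0.405] pointing down, gripper open.
Joint ranges: [-176.03, 176.03], [-82.01, 121.73], [-58.28, 71.71], [-173.87, 95.51], [-174.79, -0.11], [-173.66, 173.66]. Speed limits (degrees/s): [136.94, 136.94, 172.46, 180, 180, 180].

### API

Orientations are given as [roll, pitch, yaw] about the fixed x, y, z axes, in that order (R = Rz(yaw) Ry(pitch) Rx(roll)).
In Python, from plant import ctrl gives the robot as it stands. The module is installed in compiled form; this text tells all that it offers.
- The arm moves only by the shell command python3 -m inch 'ROWS'. ROWS is JSON, one flat list of numbers, 7 for each row, row after row: the shift along the tool's x, y, z in m, then the turn, a rotation vector about the tool's x, y, z in degrees, then the finger opening in m, from 0 to 0.0876. In form: [dx, dy, dz, rx, ry, rz, hand, dx, dy, dz, rx, ry, rz, hand, ...]. A call has 1 to 20 rows; each row shifts and turns the pose as measured when the row begins, along the tool's axes as they then stand; what a row does not reach is not made up. A row lasts 1/8 s, in which the tool goes at most 62.5 mm and 10.7 degrees, less where a joint would pass 70% of its speed; a pose out of reach is approached as far as the arm can. A call with a gripper value outside its range is refused whole. The fingers move at their own pace and stop on an object; the grip force is fixed at half the most. Time passes only in rows, so rows that do not move let the fingers close. It gives the time, the measured TCP pose, the force and the opening at its end, in the units of the state.
- ctrl.get_obs(): the state, without advancing time (a new reading comes with each control period).
- ctrl.snapshot(name): name is "scene" or "top" or "wrist"; returns a dict with "color" (480x640x3 uint8, red, green, blue), "depth" (480x640 float32, m along the optical axis (not along the pixel's ray), 0 where there is no reading), "K" (3x3 intrinsics, pixels), "position" and "attitude" of the camera in the world; the wrist camera has in their place "hand_eye" (4x4, takes a point from camera to tool coordinates, whose origin is the TCP and whose axes are the tool frame's). Camera axes: x right, y up, looking along -z (the intrinsics and any distortion apply to the point x, -y, -z); pixel columns grow to the right and rows downward; lengths in m; the calibration is good to about 2 mm. A picture is of the moment at which its call begins: read the wrist's pose just before it.
- ctrl.close_job(): hands the job in, once; it reports no verdict.
The state is a dict: "clock": time; "joint_pos": joint angles; "qvel": joint speeds; "tau": joint torques, N m; "tool_pos": TCP position; "orientation": TCP orientation; "force": force on the tool from outside, world axes, zero at the start; "moment": the same for the moment, N m; "opening": finger opening in m.
Only numpy, scipy, OpenCV 4.12 (cv2) and the standard library are available. Lean on these libraries where they do the work, as an engineer would, in place of code of your own. Each camera call takes 0.05 s, during which the arm holds its last target.

### The job

Zero the rod gauge on the sample glass rod that lies on its table: slide the carriage up until its plunger holds the sample against the anvil and the needle has gone round about half a turn from rest, never so far that the plunger runs to the end of its travel (a full turn). Then turn the dial's bezel until its zero wedge stands right at the tip of the needle, with the sample still held and the needle still about half a turn round. Let go of the gauge, and leave the paddle, the mug and the rod tray where they are.

Things in the scene. Friction and masses are not known exactly. Their poses are not given: they have to be found in the camera images.
- gauge: bench gauge for glass rods, fixed to the bench: grey base 363 x 90 mm with a steel slide bed on it along the gauge's y axis. Origin: centre of the underside, at bench height. The anvil post (80 mm high, y -128 to -165 mm) is at the -y end; the carriage with the dial is on the +y side and slides towards -y
- table_mid (a point): middle of the flat steel work table's top (40 x 64 mm, 53 mm above the bench, gauge y -64 to -128 mm) where the sample lies, in front of the anvil. The anvil is a 12 mm steel screw pointing to gauge +y out of the post, its axis 60 mm above the bench; its flat face is set anywhere from gauge y = -118 to -98 mm, and no reading tells where
- carriage (a joint): travel of the carriage in m, 0 at the +y end, growing towards the anvil (gauge -y), up to 0.130. Dark steel saddle 64 mm wide, top 50 mm above the bench, carrying dial and push knob; slides stiffly (about 6 N), stays where left. The needle starts to move somewhere between 0.082 and 0.102, once the sample has been rolled up against the anvil
- push_knob (a point): centre of the carriage's push knob, an upright black cylinder 20 mm in diameter and 25 mm high, its top 85 mm above the bench, standing 72 mm behind (gauge +y of) the dial's axis. Free all round, down to the saddle 22 mm below this point
- dial_centre (a point): on the dial's axis, at the top of the bezel's rim, 81 mm above the bench. The dial lies face up on the carriage, between the push knob and the plunger
- plunger_tip (a point): tip of the dial's plunger, a steel pin 6 mm in diameter sticking out towards the anvil, 60 mm above the bench; when free, 67 mm from the dial's axis. It is pushed in by up to 10 mm against a spring of 1.5 to 3 N
- needle (a joint): angle of the dial's needle in rad, 0 at rest, growing clockwise seen from above; one full turn (6.28) for the plunger's whole 10 mm of travel, so 0.628 per mm
- needle_tip (a point): tip of the black needle, 18 mm from the dial's axis. At needle angle 0 it points to gauge +x from the axis
- bezel (a joint): angle of the bezel in rad, growing clockwise seen from above, -6.28 to 6.28; at 0 the zero wedge is at gauge +x from the dial's axis. Steel ring 58 mm in diameter, 67 to 81 mm above the bench (the case under it is 54 mm wide), turning with the white scale; drag 0.06 N m, stays where left. Zero is at the needle when bezel and needle angles agree (or differ by a full turn)
- zero_mark (a point): point of the bold black wedge that marks zero on the scale, 18 mm from the dial's axis, at the height of the needle. All the other scale marks are thin lines
- sample: the sample: a clear green glass rod 14 mm in diameter and 80 mm long, lying across the gauge's work table, loose. Origin: middle of its underside as laid; it turns with the rod as it rolls. Its own x axis runs along the rod
- paddle: bystander: black graphite paddle 55 x 85 x 12 mm with a wooden handle to its +y, 227 mm long in all, lying flat. Origin: underside of the graphite's centre
- mug: bystander: white ceramic mug, 76 mm wide and 85 mm high, handle at its +y. Origin: centre of the underside
- tray: bystander: shallow wooden tray 100 x 160 x 22 mm with cut glass rods in it. Origin: centre of the underside
Things that resemble listed ones, but are neither listed nor needed, are in the scene too. What is meant by the sample is not orange or yellow, and is the smaller of those in its own colour.

How it is judged (in metres and radians):
On the way, in this order (a step that is already met when the one before it is completed fails the run):
1. the carriage is slid up so that the sample is held between plunger and anvil with the needle about half a turn round (value of joint needle between 1.9 and 4.4 rad and contact force between sample and anything else above 0.8 N), for 0.3 s.
2. the bezel is turned so that its zero wedge stands at the needle's tip (horizontal distance between needle_tip and zero_mark below 0.0022 m), for 0.3 s.
At the end, for the whole second after the job is handed in: The sample rod is held between plunger and anvil on the gauge's table, the needle stands 0.3 to 0.7 of a turn (1.9 to 4.4 rad) from rest, and the point of the bezel's zero wedge is within 2.2 mm (about 7 degrees) of the needle's tip (all of step 1 and horizontal distance between needle_tip and zero_mark below 0.0022 m and z of sample in the frame of gauge between 0.045 and 0.075 m); the robot touches nothing.
It fails at once if the plunger is run to the end of its travel (needle beyond 5.9 rad, 9.4 mm) (value of joint needle above 5.9 rad).
It fails at once if the paddle, the mug or the tray is moved by more than 20 mm (distance of any of paddle, mug, tray from where it was at the start of the episode above 0.02 m).
It also fails if it takes over 72 s, if anything falls off the work surface, if the arm or the gripper's body presses on something with over 40 N, if the wrist force passes 120 N, or if a joint passes its speed limit or range.

## Working session

There is one attempt and no reset: what is moved stays moved. The work goes in short steps, Python scripts to look and compute and a shell command to move; the robot and the scene stay as the last step left them, time stands still between calls to the robot, and variables do not carry over. Pictures are saved under pics/ and viewed, and the job is handed in when it is done.

```bash
mkdir -p pics
python3 - <<'E'
from plant import ctrl
import cv2,numpy as np
o=ctrl.get_obs();print(o)
for n in ["scene","top","wrist"]:
    s=ctrl.snapshot(n);cv2.imwrite(f"pics/{n}0.png",s["color"][:,:,::-1]);np.savez(f"pics/{n}0.npz",**s)
    print(n,s["K"].tolist(),s.get("position"),s.get("attitude"),s.get("hand_eye"),[k for k in s])
E
```

```text
{'clock': 0.0, 'joint_pos': array([ 8.15961958e+01,  2.05914007e+01,  6.32978032e-01, -2.10364535e-02,
       -7.01343793e+01, -1.65052882e+01]), 'qvel': array([ 0.08125374, -0.05331754,  0.05606769, -0.00820221,  0.04023203,
       -0.02533375]), 'tau': array([ 1.57960349e-03, -5.82718241e+01,  2.93050486e+01,  6.99740052e+00,
        6.74753683e-03, -1.63914242e-04]), 'tool_pos': array([0.28422931, 0.61202376, 0.40371389]), 'orientation': array([  94.4774658 ,   89.90511376, -110.4387912 ]), 'force': array([-0.17682915,  0.37633473, -0.67177199]), 'moment': array([ 0.02940196, -0.00025552, -0.00728158]), 'opening': 0.08751464990798079}
scene [[601.211190134464, 0.0, 321.2115093407182], [0.0, 601.211190134464, 240.23622012204788], [0.0, 0.0, 1.0]] [0.9735893  0.66339178 0.95712452] [ 41.88458046   0.83996564 148.26594155] None ['color', 'depth', 'K', 'position', 'attitude']
top [[576.7919210472676, 0.0, 315.95987549633696], [0.0, 576.7919210472676, 240.8619991169552], [0.0, 0.0, 1.0]] [0.46655684 0.00801434 1.0043549 ] [  6.23589689   0.22929966 -90.2927915 ] None ['color', 'depth', 'K', 'position', 'attitude']
wrist [[368.35579530387224, 0.0, 321.67649095011745], [0.0, 368.35579530387224, 238.1967121929153], [0.0, 0.0, 1.0]] None None [[ 1.40530694e-04  2.90212685e-01 -9.56962161e-01  2.11150144e-02]
 [ 9.99999720e-01 -7.43850140e-04 -7.87325713e-05  2.21770458e-03]
 [-7.34685629e-04 -9.56961882e-01 -2.90212709e-01 -7.88878697e-02]
 [ 0.00000000e+00  0.00000000e+00  0.00000000e+00  1.00000000e+00]] ['color', 'depth', 'K', 'hand_eye']
```

View pics/scene0.png

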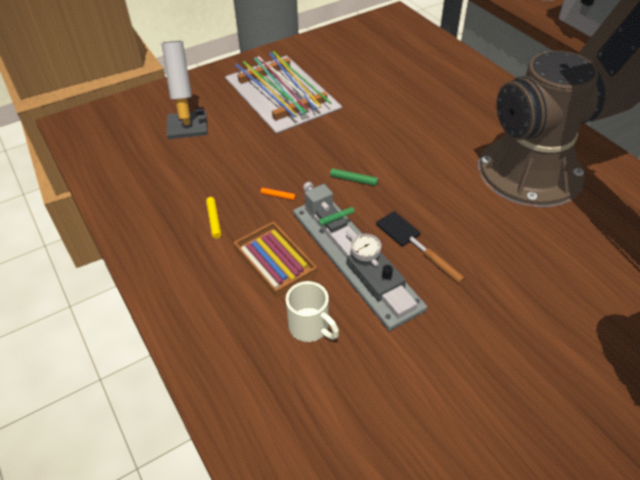

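View pics/top0.png

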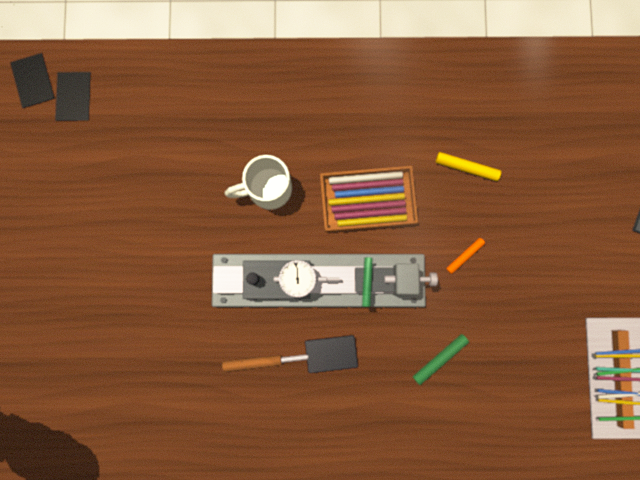

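View pics/wrist0.png

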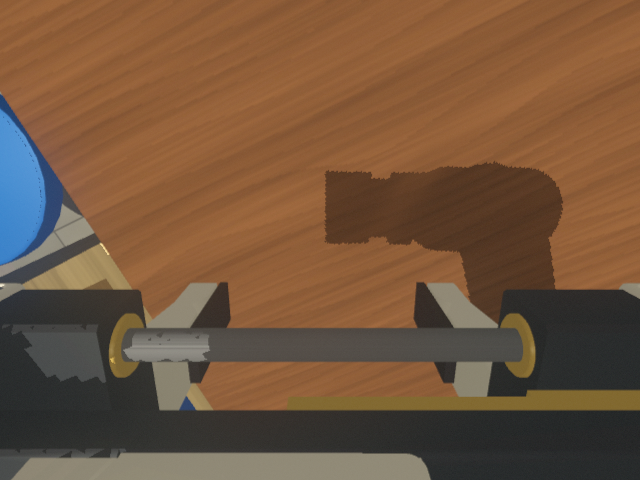

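The gauge lies along the world y axis. The green candidates for the sample are the rod on the work table at top (367,281) and the thicker, larger rod on the bench at (441,360). The orange rod (466,255) and yellow rod (468,166) are ruled out by colour. I choose (367,281) and check it in a close crop.

```bash
cat > h.py <<'E'
import numpy as np,cv2
from scipy.spatial.transform import Rotation as R
from plant import ctrl
def cam(s,o=None):
    if s.get("position") is not None:
        return np.array(s["position"]),R.from_euler("xyz",s["attitude"],degrees=True).as_matrix()
    T=np.array(s["hand_eye"]);Rt=R.from_euler("xyz",o["orientation"],degrees=True).as_matrix()
    return Rt@T[:3,3]+o["tool_pos"],Rt@T[:3,:3]
def ray(s,u,v,z,o=None):
    p,A=cam(s,o);K=s["K"];d=A@np.array([(u-K[0,2])/K[0,0],-(v-K[1,2])/K[1,1],-1.]);return p+d*(z-p[2])/d[2]
def proj(s,X,o=None):
    p,A=cam(s,o);K=s["K"];c=A.T@(np.array(X)-p);return K[0,0]*c[0]/-c[2]+K[0,2],K[1,1]*-c[1]/-c[2]+K[1,2]
def load(n):
    d=np.load(n,allow_pickle=True);return {k:d[k] for k in d.files}
def obs():
    o=ctrl.get_obs();print("t",round(o["clock"],2),"pos",o["tool_pos"].round(4),"rpy",o["orientation"].round(2),"F",o["force"].round(1),"open",round(o["opening"],4));
    A=R.from_euler("xyz",o["orientation"],degrees=True).as_matrix();print("tool axes in world (cols)",A.round(3).tolist());return o
E
python3 - <<'E'
from h import *
s=load("pics/top0.npz");c=s["color"][:,:,::-1]
cv2.imwrite("pics/crop1.png",cv2.resize(c[240:320,205:445],None,fx=3.3,fy=3.3,interpolation=cv2.INTER_CUBIC))
cv2.imwrite("pics/crop2.png",cv2.resize(c[255:305,270:330],None,fx=10,fy=10,interpolation=cv2.INTER_CUBIC))
hsv=cv2.cvtColor(s["color"],cv2.COLOR_RGB2HSV)
m=cv2.inRange(hsv,(45,100,50),(80,255,255))
for k in cv2.findContours(m,0,2)[0]:
    if cv2.contourArea(k)>80: r=cv2.minAreaRect(k);print(r, ray(s,*r[0],0.06))
for uv,z in [((297,279.5),.081),((254,280),.085),((212,255),.0),((424,254.5),.0),((425,307),.0),((213,307),.0)]:
    print(uv,ray(s,*uv,z).round(4))
obs()
E
```

```text
((617.5, 371.5), (7.0, 43.0), 90.0) [ 0.35630086 -0.47130577  0.06      ]
((440.5353698730469, 358.968994140625), (11.006433486938477, 65.94452667236328), 48.8140754699707) [ 0.3774178  -0.18827153  0.06      ]
((366.9610900878906, 282.12255859375), (7.672529220581055, 48.156036376953125), 3.5763344764709473) [ 0.50149577 -0.07170526  0.06      ]
(297, 279.5) [0.5055 0.0418 0.081 ]
(254, 280) [0.5049 0.1102 0.085 ]
(212, 255) [0.5525 0.1933 0.    ]
(424, 254.5) [ 0.5513 -0.177   0.    ]
(425, 307) [ 0.4603 -0.1764  0.    ]
(213, 307) [0.4621 0.1903 0.    ]
t 0.15 pos [0.2843 0.6121 0.404 ] rpy [  94.66   89.93 -110.26] F [ 0.  -0.2  0. ] open 0.0876
tool axes in world (cols) [[-0.0, -0.421, -0.907], [-0.001, -0.907, 0.421], [-1.0, 0.001, -0.0]]
```

View pics/crop1.png

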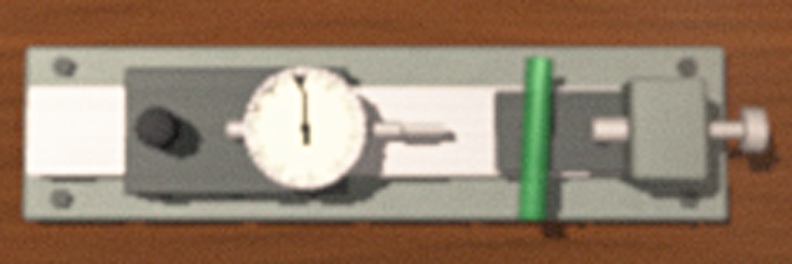

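View pics/crop2.png

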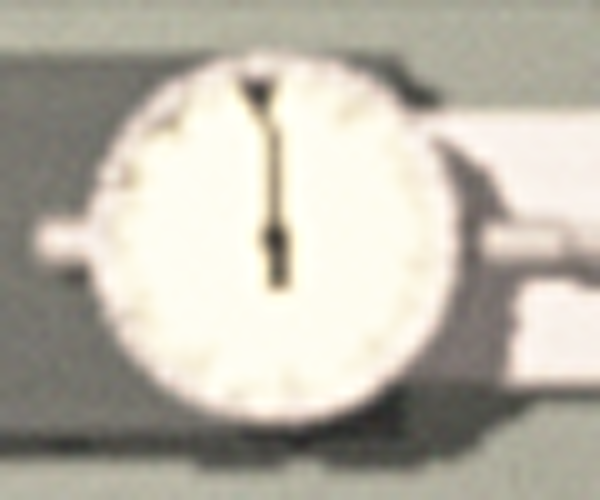

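The crop shows the bright green rod lying across the steel table in front of the anvil, so it is the small one. The wedge and the needle both point up, to gauge +x. I move above the knob.

```bash
python3 -m inch '[0,0.036,-0.041,0,0,0,0.0876, 0,0.036,-0.041,0,0,0,0.0876, 0,0.036,-0.041,0,0,0,0.0876, 0,0.036,-0.041,0,0,0,0.0876, 0,0.036,-0.041,0,0,0,0.0876, 0,0.036,-0.041,0,0,0,0.0876, 0,0.036,-0.041,0,0,0,0.0876, 0,0.036,-0.041,0,0,0,0.0876, 0,0.036,-0.041,0,0,0,0.0876, 0,0.036,-0.041,0,0,0,0.0876, 0,0,0,10,0,0,0.0876, 0,0,0,10,0,0,0.0876, 0,0,0,10,0,0,0.0876, 0,0,0,10,0,0,0.0876, 0,0,0,10,0,0,0.0876, 0,0,0,10,0,0,0.0876, 0,0,0,5,0,0,0.0876, 0,0,0,0,0,0,0.0876]'
cat > look.py <<'E'
from h import *
import sys
n=sys.argv[1]
o=obs();s=ctrl.snapshot("wrist");np.savez(f"pics/{n}.npz",**s,tool_pos=o["tool_pos"],orientation=o["orientation"]);cv2.imwrite(f"pics/{n}.png",s["color"][:,:,::-1])
print("J6",ctrl.get_obs()["joint_pos"][5].round(1))
E
python3 look.py w1
```

```text
clock: 2.4
tool_pos: [0.5088, 0.095, 0.4012]
orientation: [143.2, 89.6, -128.8]
force: [0.2, 0.5, 0.2]
opening: 0.0877
t 2.4 pos [0.5088 0.095  0.4012] rpy [ 143.19   89.61 -128.84] F [0.2 0.5 0.2] open 0.0877
tool axes in world (cols) [[-0.004, -0.999, 0.035], [-0.005, 0.035, 0.999], [-1.0, 0.004, -0.006]]
J6 -34.4
```

View pics/w1.png

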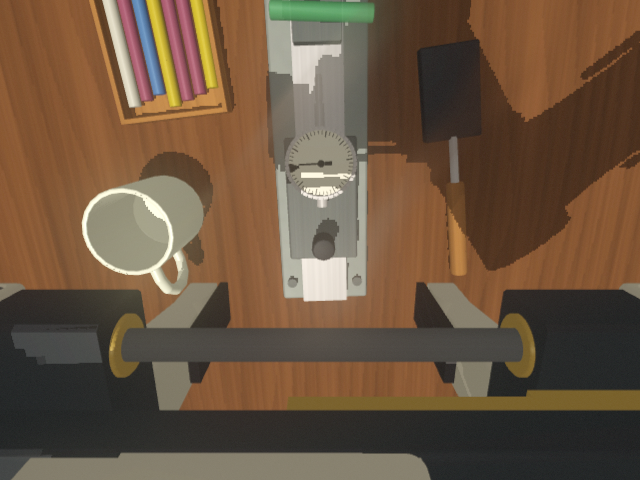

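The wrist view shows the knob at (323,245), the dial centre at (321,163), the needle and wedge pointing left (+x), and the sample at the top (320,12).

Run:
```python
from h import *
s=load("pics/w1.npz")
for uv,z in [((323.5,241),.085),((321,163),.081),((320,12),.06),((283,297),.02),((366,294),.02)]: print(uv,ray(s,*uv,z,s).round(4))
t=load("pics/top0.npz")
print("knob top",ray(t,253.3,278,.085), "base edges", [ray(t,*p,.02).round(4) for p in ((205+24/3.3,240+47/3.3),(205+725/3.3,240+47/3.3),(205+727/3.3,240+218/3.3),(205+24/3.3,240+218/3.3))])
c=cv2.resize(s["color"][100:300,260:400,::-1],None,fx=3,fy=3,interpolation=cv2.INTER_CUBIC);cv2.imwrite("pics/w1c.png",c)
```

```text
(323.5, 241) [0.5056 0.1046 0.085 ]
(321, 163) [0.5055 0.0405 0.081 ]
(320, 12) [ 0.5023 -0.0715  0.06  ]
(283, 297) [0.5513 0.1857 0.02  ]
(366, 294) [0.4623 0.1854 0.02  ]
knob top [0.50807709 0.11129458 0.085     ] base edges [array([0.5521, 0.1892, 0.02  ]), array([ 0.5501, -0.1745,  0.02  ]), array([ 0.462 , -0.1733,  0.02  ]), array([0.4638, 0.1879, 0.02  ])]
```

View pics/w1c.png

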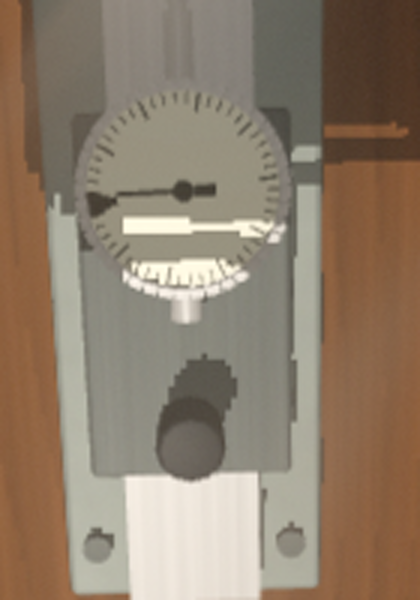

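```bash
python3 -m inch '[0,0.0033,0.0177,-2,0,0,0.0876, 0.04,0,0,0,0,0,0.0876, 0.04,0,0,0,0,0,0.0876, 0.03,0,0,0,0,0,0.0876, 0,0,0,0,0,0,0.0876]'
python3 look.py w2
```

```text
clock: 3.08
tool_pos: [0.5057, 0.116, 0.2893]
orientation: [155.9, 89.8, -113.2]
force: [-0.3, -0.1, -0.1]
opening: 0.0878
t 3.08 pos [0.5057 0.116  0.2893] rpy [ 155.89   89.77 -113.22] F [-0.3 -0.1 -0.1] open 0.0878
tool axes in world (cols) [[-0.002, -1.0, -0.016], [-0.004, -0.016, 1.0], [-1.0, 0.002, -0.004]]
J6 -33.9
```

View pics/w2.png

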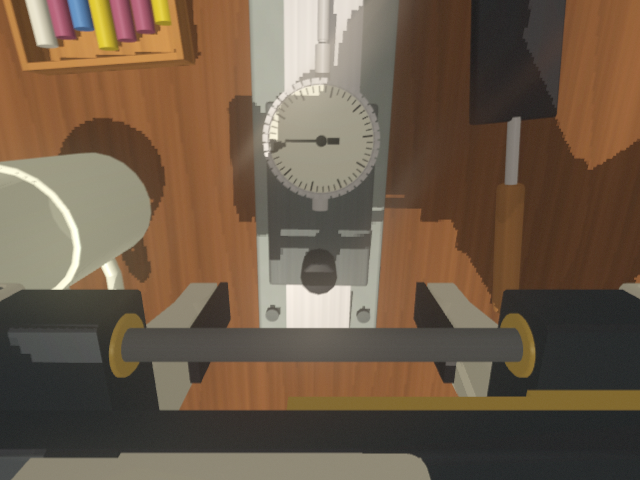

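The dial centre is at (321,140) and the knob top is around (319,275).

Run:
```python
from h import *
s=load("pics/w2.npz")
for uv,z in [((321.5,140),.081),((319,275),.085),((319,258),.06)]: print(uv,ray(s,*uv,z,s).round(4))
```

```text
(321.5, 140) [0.5058 0.0408 0.081 ]
(319, 275) [0.506  0.1107 0.085 ]
(319, 258) [0.5062 0.11   0.06  ]
```

```bash
python3 -m inch '[0,-0.0006,-0.004,0.9,0,0,0.0876, 0.03,0,0,0,0,0,0.0876, 0.025,0,0,0,0,0,0.0876, 0,0,0,0,0,0,0.0876]'; python3 -m inch '[0,0,0,0,0,0,0.015, 0,0,0,0,0,0,0.015, 0,0,0,0,0,0,0.015, 0,0,0,0,0,0,0.015, 0,0,0,0,0,0,0.015]'
python3 look.py w3
```

```text
clock: 3.62
tool_pos: [0.5098, 0.1136, 0.2412]
orientation: [-76.8, 89.4, 13.3]
force: [-0.3, -0.5, 1.1]
opening: 0.0878
clock: 4.25
tool_pos: [0.5113, 0.1143, 0.2459]
orientation: [-70.7, 89.0, 19.4]
force: [0.2, 0.6, 0.1]
opening: 0.043
t 4.25 pos [0.5113 0.1143 0.2459] rpy [-70.65  88.98  19.43] F [0.2 0.6 0.1] open 0.043
tool axes in world (cols) [[0.017, -1.0, -0.001], [0.006, -0.001, 1.0], [-1.0, -0.017, 0.006]]
J6 -34.4
```

View pics/w3.png

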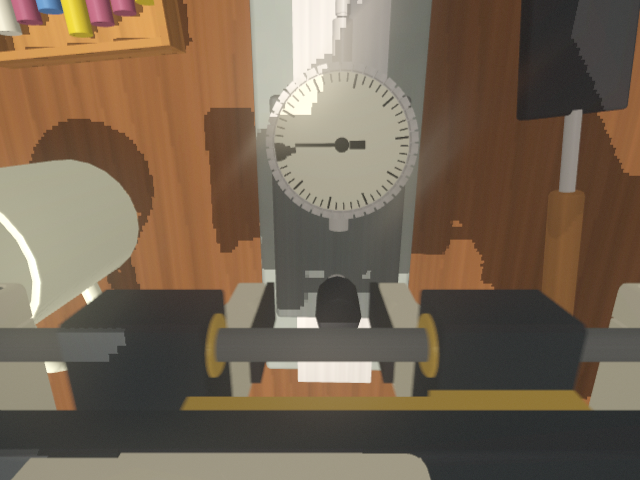

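The arm drifts a little in each row, so I correct the position and tilt before closing.

```bash
python3 -m inch '[0.008,0.005,-0.003,0,0.35,1,0.043, 0.005,0,0,0,0,0,0.043]'
python3 - <<'E'
from h import *
obs()
E
```

```text
clock: 4.55
tool_pos: [0.5059, 0.111, 0.232]
orientation: [105.6, 89.9, -164.4]
force: [-0.3, 0.1, 0.4]
opening: 0.0428
t 4.55 pos [0.5059 0.111  0.232 ] rpy [ 105.57   89.88 -164.36] F [-0.3  0.1  0.4] open 0.0428
tool axes in world (cols) [[-0.002, -1.0, -0.001], [-0.001, -0.001, 1.0], [-1.0, 0.002, -0.001]]
```

```bash
python3 -m inch '[0,0,0,0,0,0,0.01, 0,0,0,0,0,0,0.01, 0,0,0,0,0,0,0.01]'
python3 look.py w4
```

```text
clock: 4.92
tool_pos: [0.507, 0.1112, 0.2315]
orientation: [165.2, 90.0, -104.7]
force: [3.7, -2.9, -6.1]
opening: 0.0191
t 4.92 pos [0.507  0.1112 0.2315] rpy [ 165.18   89.95 -104.71] F [ 3.7 -2.9 -6.1] open 0.0191
tool axes in world (cols) [[-0.0, -1.0, -0.002], [-0.001, -0.002, 1.0], [-1.0, 0.0, -0.001]]
J6 -34.0
```

View pics/w4.png

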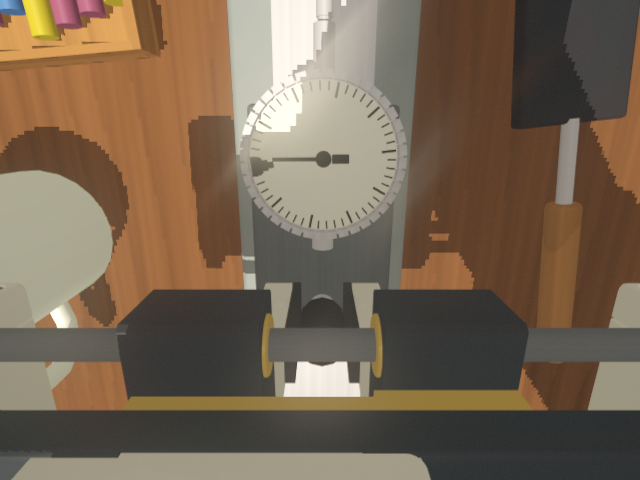

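The knob is held (opening 19 mm). The dial centre is at (323,158), the needle tip at (275,159) and the wedge at (261,167), a few degrees anticlockwise of 0. Next I estimate where contact starts.

Run:
```python
from h import *
t=load("pics/top0.npz")
a=ray(t,205+593/3.3,240+128/3.3,.06);print("anvil face",a.round(4))
b=ray(t,205+453/3.3,240+135/3.3,.06);print("plunger tip",b.round(4))
print("slide to contact",b[1]-(a[1]+.014))
```

```text
anvil face [ 0.5068 -0.1008  0.06  ]
plunger tip [ 0.5037 -0.0314  0.06  ]
slide to contact 0.055363573575694755
```

```bash
python3 -m inch '[0,0,-0.006,0,0,0,0.01, 0,0,-0.006,0,0,0,0.01, 0,0,-0.006,0,0,0,0.01, 0,0,-0.006,0,0,0,0.01, 0,0,-0.006,0,0,0,0.01, 0,0,-0.006,0,0,0,0.01, 0,0,-0.006,0,0,0,0.01]'
python3 look.py w5
```

```text
clock: 5.85
tool_pos: [0.5066, 0.0733, 0.2313]
orientation: [-11.1, 89.5, 79.0]
force: [-1.6, 6.0, -1.2]
opening: 0.0193
t 5.85 pos [0.5066 0.0733 0.2313] rpy [-11.05  89.48  79.03] F [-1.6  6.  -1.2] open 0.0193
tool axes in world (cols) [[0.002, -1.0, -0.002], [0.009, -0.002, 1.0], [-1.0, -0.002, 0.009]]
J6 -29.5
```

View pics/w5.png

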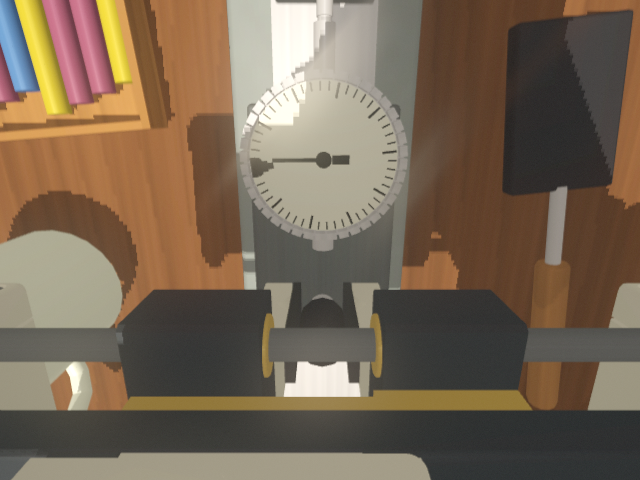

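The carriage has moved 38 mm with the needle still at rest.

```bash
python3 -m inch '[0,0,-0.005,0,0.2,0,0.01, 0,0,-0.005,0,0.2,0,0.01, 0,0,-0.005,0,0,0,0.01, 0,0,-0.004,0,0,0,0.01]'
python3 look.py w6
python3 - <<'E'
from h import *
s=ctrl.snapshot("top");c=s["color"][:,:,::-1]
a=cv2.resize(c[240:320,285:445],None,fx=5,fy=5,interpolation=cv2.INTER_CUBIC);cv2.imwrite("pics/t6.png",a)
E
```

```text
clock: 6.4
tool_pos: [0.5063, 0.056, 0.2314]
orientation: [-24.8, 89.6, 65.3]
force: [-1.7, 6.2, -1.6]
opening: 0.0193
t 6.4 pos [0.5063 0.056  0.2314] rpy [-24.8   89.64  65.27] F [-1.7  6.2 -1.6] open 0.0193
tool axes in world (cols) [[0.003, -1.0, -0.001], [0.006, -0.001, 1.0], [-1.0, -0.003, 0.006]]
J6 -28.0
```

View pics/w6.png

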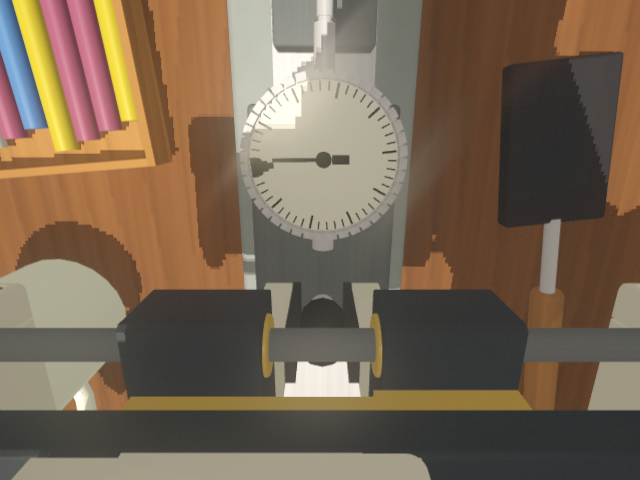

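View pics/t6.png

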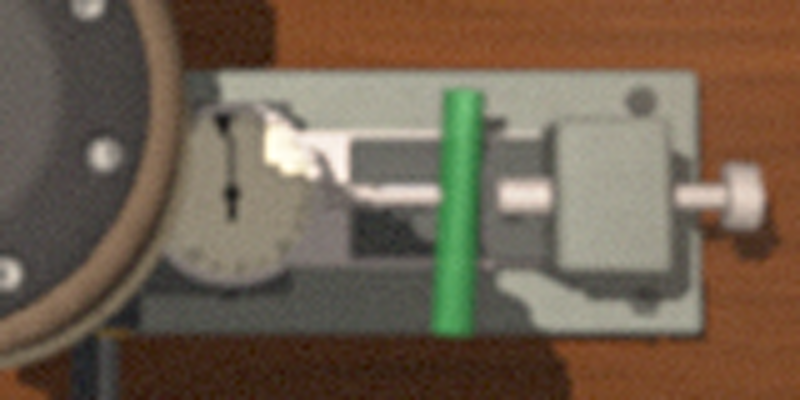

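The rod is being pushed; about 6 mm of gap is left to the anvil (rod edge at 480, anvil face at 498 in the crop).

```bash
python3 -m inch '[0,0,-0.004,0,0.2,0,0.01, 0,0,-0.004,0,0.1,0,0.01]'
python3 look.py w7
python3 - <<'E'
from h import *
s=load("pics/w7.npz");cv2.imwrite("pics/w7c.png",cv2.resize(s["color"][60:260,220:430,::-1],None,fx=3,fy=3))
E
```

```text
clock: 6.75
tool_pos: [0.5063, 0.0488, 0.2314]
orientation: [-61.6, 89.8, 28.5]
force: [-3.0, 9.0, -0.1]
opening: 0.0194
t 6.75 pos [0.5063 0.0488 0.2314] rpy [-61.56  89.81  28.5 ] F [-3.   9.  -0.1] open 0.0194
tool axes in world (cols) [[0.003, -1.0, -0.001], [0.002, -0.001, 1.0], [-1.0, -0.003, 0.002]]
J6 -27.6
```

View pics/w7c.png

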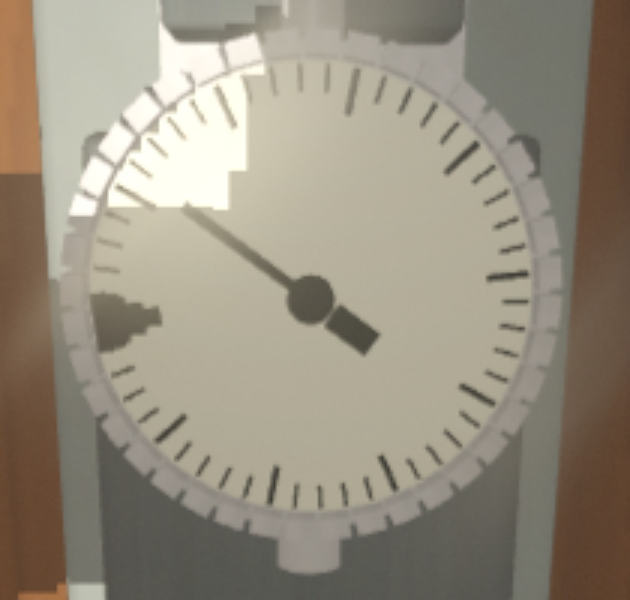

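The needle has started and stands about 37° (about 1 mm). About 4 mm more is needed.

```bash
python3 -m inch '[0,0,-0.002,0,0,0,0.01, 0,0,-0.002,0,0,0,0.01]'
python3 look.py w8
python3 - <<'E'
from h import *
s=load("pics/w8.npz");cv2.imwrite("pics/w8c.png",cv2.resize(s["color"][60:260,220:430,::-1],None,fx=3,fy=3))
E
```

```text
clock: 7.05
tool_pos: [0.5062, 0.0459, 0.2314]
orientation: [-44.7, 89.7, 45.3]
force: [-2.7, 8.7, -0.3]
opening: 0.0198
t 7.05 pos [0.5062 0.0459 0.2314] rpy [-44.73  89.72  45.33] F [-2.7  8.7 -0.3] open 0.0198
tool axes in world (cols) [[0.003, -1.0, -0.001], [0.003, -0.001, 1.0], [-1.0, -0.003, 0.003]]
J6 -27.1
```

View pics/w8c.png

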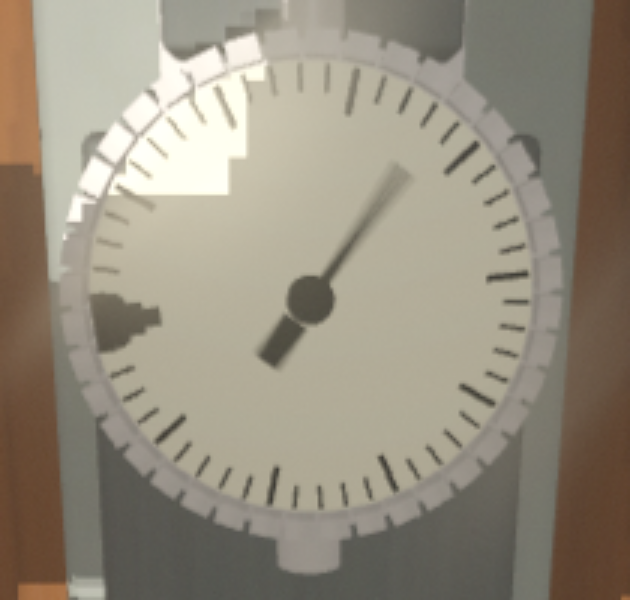

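The needle stands about 125° and is still moving slightly.

```bash
python3 -m inch '[0,0,-0.0012,0,0,0,0.01, 0,0,0,0,0,0,0.01]'
python3 look.py w9
python3 - <<'E'
from h import *
s=load("pics/w9.npz");cv2.imwrite("pics/w9c.png",cv2.resize(s["color"][60:260,220:430,::-1],None,fx=3,fy=3))
E
```

```text
clock: 7.35
tool_pos: [0.5061, 0.0454, 0.2314]
orientation: [-39.1, 89.7, 50.9]
force: [0.9, -0.8, -2.0]
opening: 0.0193
t 7.35 pos [0.5061 0.0454 0.2314] rpy [-39.12  89.69  50.94] F [ 0.9 -0.8 -2. ] open 0.0193
tool axes in world (cols) [[0.003, -1.0, -0.001], [0.004, -0.001, 1.0], [-1.0, -0.003, 0.004]]
J6 -27.0
```

View pics/w9c.png

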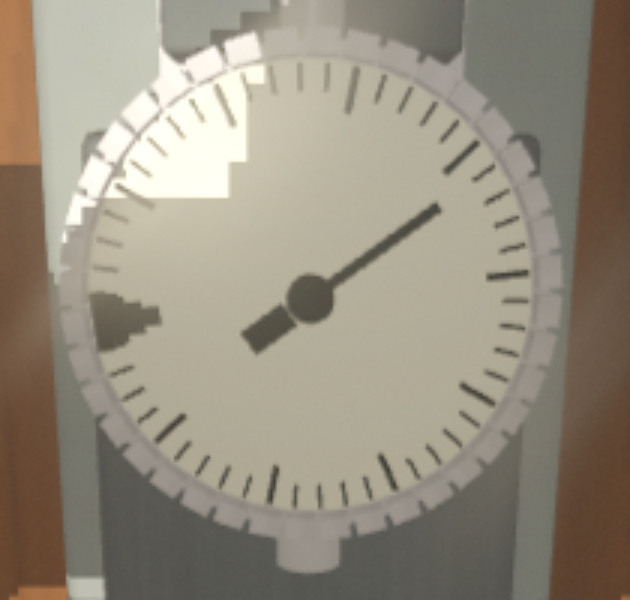

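```bash
python3 -m inch '[0,0,-0.0018,0,0,0,0.01, 0,0,0,0,0,0,0.01, 0,0,0,0,0,0,0.01, 0,0,0,0,0,0,0.01]'
python3 look.py w10
python3 - <<'E'
from h import *
s=load("pics/w10.npz");cv2.imwrite("pics/w10c.png",cv2.resize(s["color"][60:260,220:430,::-1],None,fx=3,fy=3))
E
```

```text
clock: 7.9
tool_pos: [0.5061, 0.0441, 0.2314]
orientation: [-35.6, 89.7, 54.4]
force: [-1.0, 3.7, -1.6]
opening: 0.0186
t 7.9 pos [0.5061 0.0441 0.2314] rpy [-35.6   89.66  54.45] F [-1.   3.7 -1.6] open 0.0186
tool axes in world (cols) [[0.003, -1.0, -0.001], [0.005, -0.001, 1.0], [-1.0, -0.003, 0.005]]
J6 -26.9
```

View pics/w10c.png

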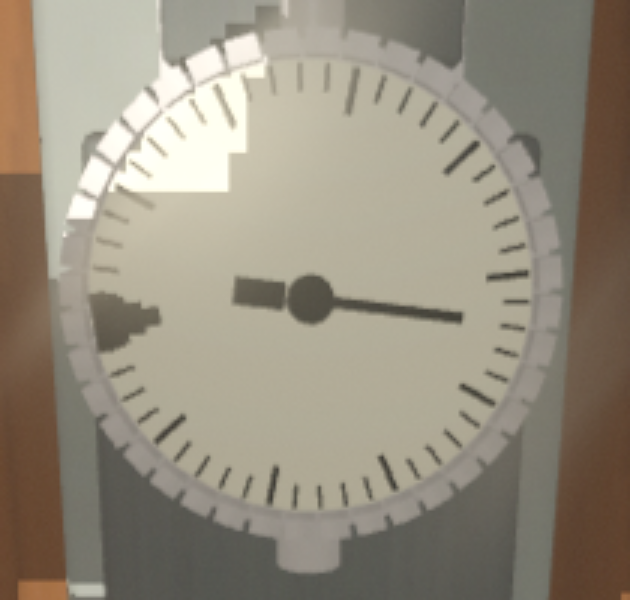

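The needle stands about 187°, as wanted. The wedge is at about -6°, so the bezel needs about 167° anticlockwise. I open the fingers, rise and check.

```bash
python3 -m inch '[0,0,0,0,0,0,0.05, 0,0,0,0,0,0,0.05, 0,0,0,0,0,0,0.05, -0.03,0,0,0,0,0,0.05, -0.04,0,0,0,0.3,0,0.065, 0,0,-0.03,0,0,0,0.065, 0,0,0,0,0,0,0.065]'
python3 look.py w11
```

```text
clock: 8.82
tool_pos: [0.506, 0.0122, 0.304]
orientation: [-127.3, 89.7, -37.2]
force: [0.0, -0.4, 0.0]
opening: 0.0643
t 8.82 pos [0.506  0.0122 0.304 ] rpy [-127.34   89.75  -37.25] F [ 0.  -0.4  0. ] open 0.0643
tool axes in world (cols) [[0.003, -1.0, -0.002], [-0.003, -0.002, 1.0], [-1.0, -0.003, -0.003]]
J6 -23.9
```

View pics/w11.png

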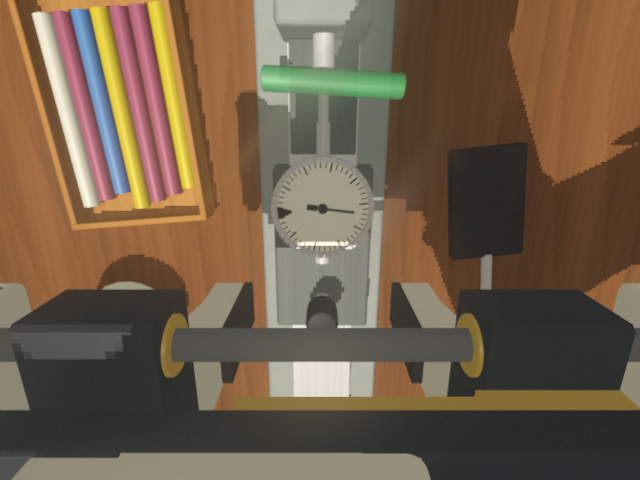

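The rod is held between plunger and anvil, the needle is at about 187°, and the dial centre is at (322,205).

```bash
cat > dial.py <<'E'
# fit bezel rim centre by bright/gray? use Hough circle near expected
from h import *
import sys
s=load(f"pics/{sys.argv[1]}.npz");e=np.array(eval(sys.argv[2]))
u,v=proj(s,e,s);K=s["K"];p,A=cam(s,s);dep=-(A.T@(e-p))[2];r=.029*K[0,0]/dep
g=cv2.cvtColor(s["color"],cv2.COLOR_RGB2GRAY);g=cv2.medianBlur(g,3)
c=cv2.HoughCircles(g,cv2.HOUGH_GRADIENT_ALT if False else cv2.HOUGH_GRADIENT,1,200,param1=120,param2=12,minRadius=int(r*.93),maxRadius=int(r*1.06)+1)
print("expected",u,v,r,"found",c[0][:3] if c is not None else None)
if c is not None: print(ray(s,c[0][0][0],c[0][0][1],.081,s).round(4))
print("pix 322.5,206",ray(s,322.5,206,.081,s).round(4))
E
python3 dial.py w11 '[.506,-.027,.081]'
python3 -m inch '[0,0,-0.03,0,0,0,0.066, 0,0,0,10,0,0,0.066, 0,0,0,10,0,0,0.066, 0,0,0,10,0,0,0.066, 0,0,0,10,0,0,0.066, 0,0,0,3,0,0,0.066, 0,0,0,0,0,0,0.066]'
python3 look.py w12
```

```text
expected 321.7354504505645 205.4326564096183 51.96775223406757 found [[320.5 206.5  49.9]]
[ 0.5067 -0.0264  0.081 ]
pix 322.5,206 [ 0.5056 -0.0267  0.081 ]
clock: 9.75
tool_pos: [0.5071, -0.0158, 0.303]
orientation: [-98.6, 89.7, -52.8]
force: [-0.1, 0.8, -0.6]
opening: 0.0659
t 9.75 pos [ 0.5071 -0.0158  0.303 ] rpy [-98.65  89.73 -52.79] F [-0.1  0.8 -0.6] open 0.0659
tool axes in world (cols) [[0.003, -0.718, 0.696], [-0.004, 0.696, 0.718], [-1.0, -0.005, -0.001]]
J6 -64.8
```

View pics/w12.png

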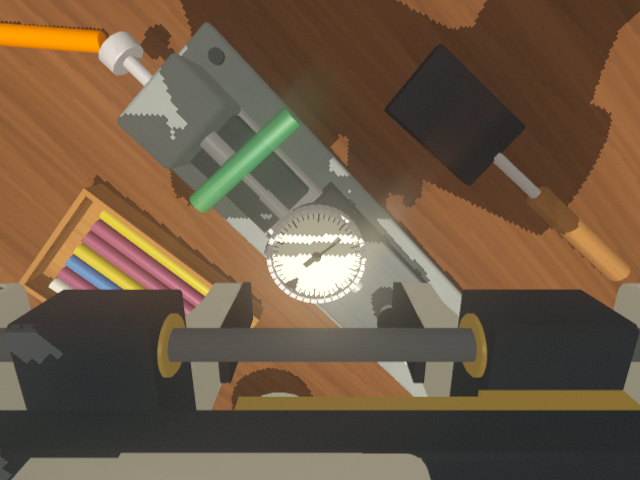

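```bash
python3 dial.py w12 '[.506,-.0266,.081]'
python3 -m inch '[0,-0.006,-0.0084,0,0,0,0.07, 0.02,0,0,0,0,0,0.07, 0.015,0,0,0,0,0,0.07, 0,0,0,0,0,0,0.07]'
python3 look.py w13
```

```text
expected 313.19774274210886 257.0915287431321 50.06929003504561 found [[316.5 253.5  49. ]
 [106.5 236.5  47.9]]
[ 0.5031 -0.0268  0.081 ]
pix 322.5,206 [ 0.4812 -0.0445  0.081 ]
clock: 10.3
tool_pos: [0.5054, -0.0277, 0.2674]
orientation: [-95.3, 89.7, -49.1]
force: [0.0, 0.1, 0.8]
opening: 0.0699
t 10.3 pos [ 0.5054 -0.0277  0.2674] rpy [-95.27  89.71 -49.12] F [0.  0.1 0.8] open 0.0699
tool axes in world (cols) [[0.003, -0.721, 0.693], [-0.004, 0.693, 0.721], [-1.0, -0.005, -0.0]]
J6 -63.4
```

View pics/w13.png

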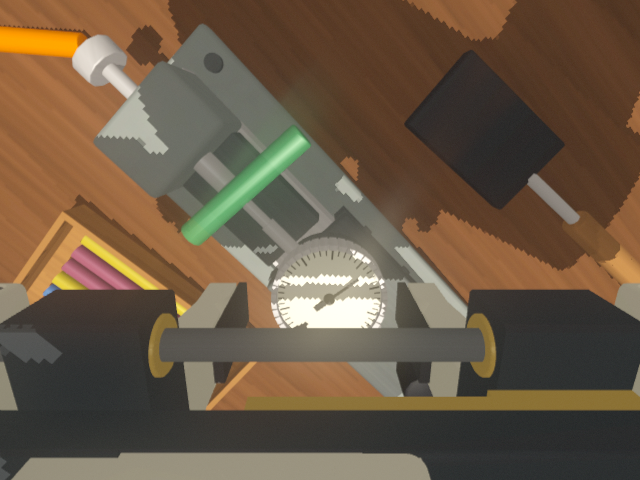

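Run:
```python
from h import *
s=load("pics/w13.npz")
print(ray(s,329,296,.081,s).round(4), proj(s,[.506,-.0266,.081],s))
A=R.from_euler("xyz",s["orientation"],degrees=True).as_matrix()
X=s["tool_pos"]+A[:,0]*.186;print(X,proj(s,X,s))
for y in(-.035,.035):
  print(proj(s,s["tool_pos"]+A@[.178,y,0.0095],s),proj(s,s["tool_pos"]+A@[.178,y,-.0095],s))
cv2.imwrite("pics/w13c.png",cv2.resize(s["color"][220:420,190:460,::-1],None,fx=2.9,fy=2.9))
```

```text
[ 0.5034 -0.0271  0.081 ] (np.float64(325.80905216629515), np.float64(299.9327858326147))
[ 0.50605755 -0.02839096  0.08142077] (np.float64(323.2185112025197), np.float64(298.00221911623885))
(np.float64(250.18431035514962), np.float64(323.41198613742)) (np.float64(247.8970504946489), np.float64(287.0145086972534))
(np.float64(396.2975206762909), np.float64(323.5762806527394)) (np.float64(398.7468956534385), np.float64(287.17418290359313))
```

View pics/w13c.png

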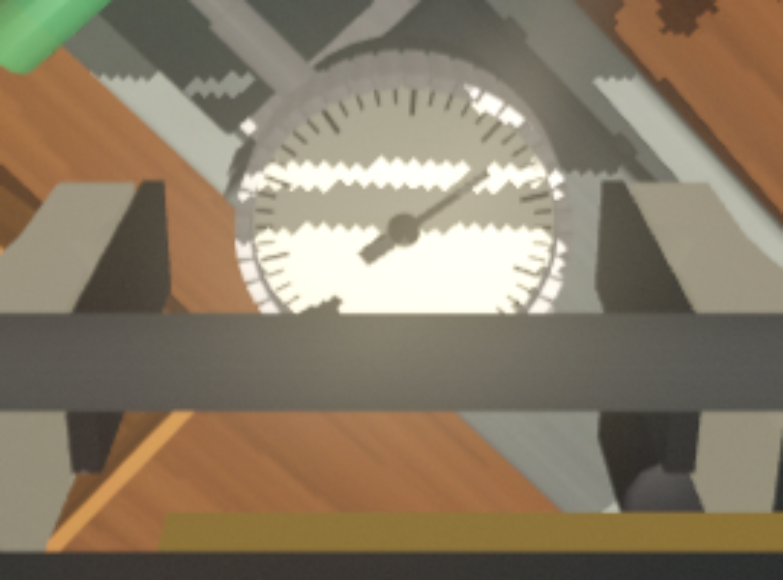

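At the finger height the rim sits about 3 mm towards tool +y from the jaw middle (322 against 329). I shift, lower and close.

```bash
python3 -m inch '[0.012,0.003,0,0,0,0,0.07, 0.012,0,0,0,0,0,0.07, 0,0,0,0,0,0,0.07]'
python3 look.py w14;  python3 - <<'E'
from h import *
s=load("pics/w14.npz")
cv2.imwrite("pics/w14c.png",cv2.resize(s["color"][220:420,190:460,::-1],None,fx=2.9,fy=2.9))
E
```

```text
clock: 10.72
tool_pos: [0.5038, -0.0256, 0.2434]
orientation: [-74.7, 89.6, -28.5]
force: [0.7, 0.4, -0.5]
opening: 0.0703
t 10.72 pos [ 0.5038 -0.0256  0.2434] rpy [-74.69  89.62 -28.51] F [ 0.7  0.4 -0.5] open 0.0703
tool axes in world (cols) [[0.006, -0.721, 0.692], [-0.003, 0.692, 0.721], [-1.0, -0.006, 0.002]]
J6 -63.7
```

View pics/w14c.png

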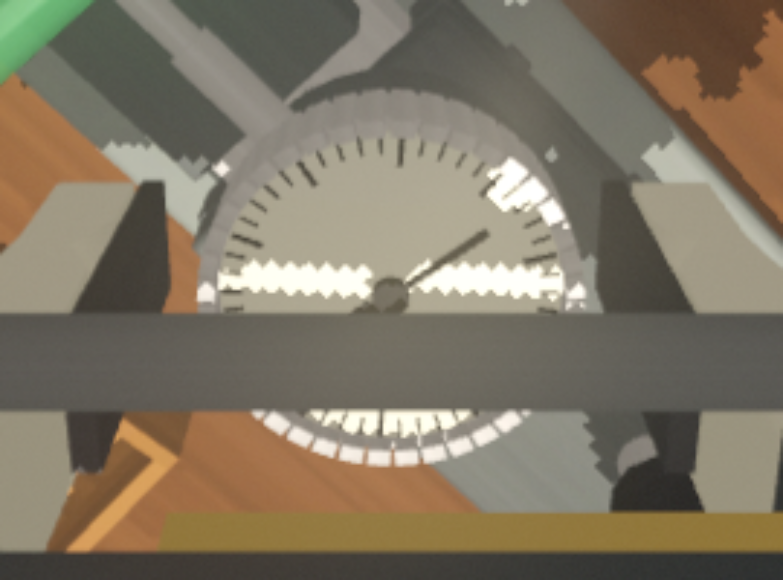

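Run:
```python
from h import *
s=load("pics/w14.npz");A=R.from_euler("xyz",s["orientation"],degrees=True).as_matrix()
for t in (.1623,.165,.178):
  u,v=proj(s,s["tool_pos"]+A[:,0]*t,s);print(t,(u-190)*2.9,(v-220)*2.9)
```

```text
0.1623 386.8043459726618 297.5166888069018
0.165 386.7416437195865 288.38153107284563
0.178 386.4658441905755 248.20000525941094
```

```bash
python3 -m inch '[0.001,0.0008,0.001,0,0,0,0.066, 0,0,0,0,0,0,0.05, 0,0,0,0,0,0,0.05, 0,0,0,0,0,0,0.05]'
python3 look.py w15;  python3 - <<'E'
from h import *
s=load("pics/w15.npz")
cv2.imwrite("pics/w15c.png",cv2.resize(s["color"][220:420,190:460,::-1],None,fx=2.9,fy=2.9))
E
```

```text
clock: 11.28
tool_pos: [0.5041, -0.0239, 0.2433]
orientation: [-67.3, 89.6, -21.1]
force: [0.3, -0.2, -2.0]
opening: 0.057
t 11.28 pos [ 0.5041 -0.0239  0.2433] rpy [-67.32  89.59 -21.13] F [ 0.3 -0.2 -2. ] open 0.057
tool axes in world (cols) [[0.007, -0.722, 0.692], [-0.003, 0.692, 0.722], [-1.0, -0.007, 0.003]]
J6 -63.8
```

View pics/w15c.png

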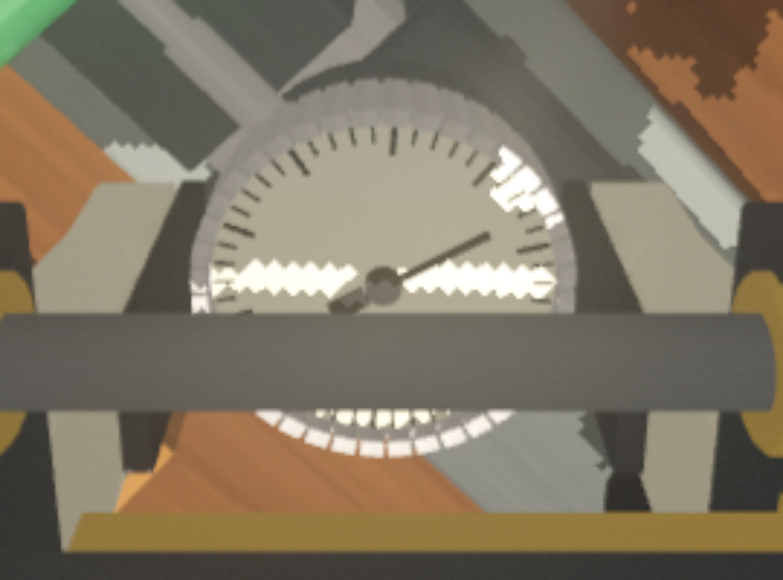

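The bezel is gripped (opening 57 mm) and the needle moved only about 5°. I turn anticlockwise (tool rx negative).

```bash
python3 -m inch '[0,0,0,-10,0,0,0.05, 0,0,0,-10,0,0,0.05, 0,0,0,-10,0,0,0.05]'
python3 look.py w16;  python3 - <<'E'
from h import *
s=load("pics/w16.npz")
cv2.imwrite("pics/w16c.png",cv2.resize(s["color"][220:420,190:460,::-1],None,fx=2.9,fy=2.9))
E
```

```text
clock: 11.7
tool_pos: [0.5046, -0.0243, 0.2433]
orientation: [-97.2, 89.5, -20.2]
force: [1.1, 0.0, -2.1]
opening: 0.0575
t 11.7 pos [ 0.5046 -0.0243  0.2433] rpy [-97.22  89.52 -20.19] F [ 1.1  0.  -2.1] open 0.0575
tool axes in world (cols) [[0.008, -0.974, 0.225], [-0.003, 0.225, 0.974], [-1.0, -0.008, -0.001]]
J6 -32.5
```

View pics/w16c.png

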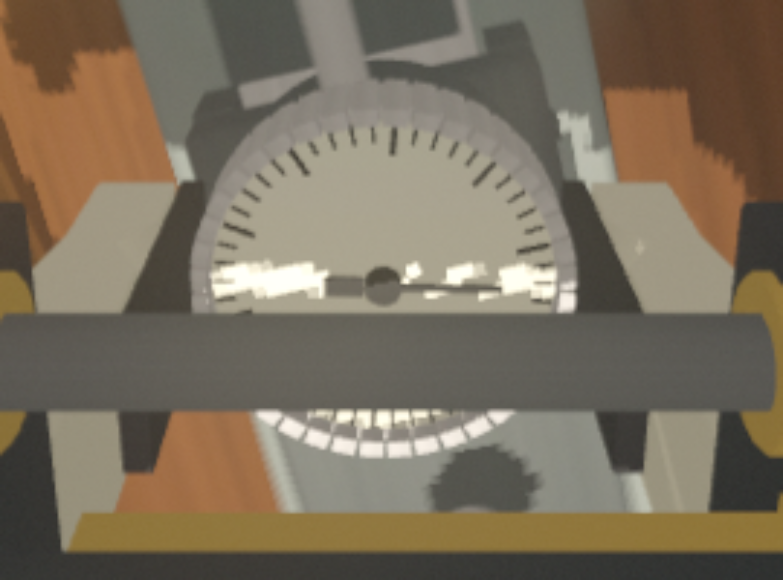

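There is no slip: the scale turned with the jaws by about 30°. Continuing.

```bash
python3 -m inch '[0,0,0,-10,0,0,0.05, 0,0,0,-10,0,0,0.05, 0,0,0,-10,0,0,0.05, 0,0,0,-10,0,0,0.05, 0,0,0,-10,0,0,0.05]'
python3 look.py w17;  python3 - <<'E'
from h import *
s=load("pics/w17.npz")
cv2.imwrite("pics/w17c.png",cv2.resize(s["color"][200:440,130:510,::-1],None,fx=2,fy=2))
E
```

```text
clock: 12.38
tool_pos: [0.5056, -0.0241, 0.2433]
orientation: [-139.7, 89.4, -11.6]
force: [1.4, 1.4, -1.2]
opening: 0.0574
t 12.38 pos [ 0.5056 -0.0241  0.2433] rpy [-139.67   89.39  -11.61] F [ 1.4  1.4 -1.2] open 0.0574
tool axes in world (cols) [[0.01, -0.787, -0.616], [-0.002, -0.616, 0.787], [-1.0, -0.007, -0.008]]
J6 18.6
```

View pics/w17c.png

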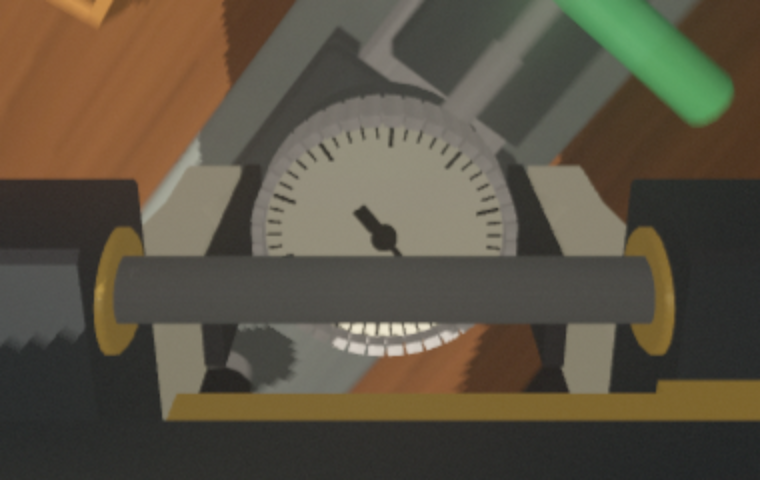

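About 82° done; the bezel is at about -88°. I open, lift, turn back and regrip, which keeps the fingers away from the knob.

```bash
python3 -m inch '[0,0,0,0,0,0,0.066, 0,0,0,0,0,0,0.066, -0.03,0,0,0,0,0,0.066, -0.03,0,0,0,0,0,0.068, 0,0,0,10,0,0,0.07, 0,0,0,10,0,0,0.07, 0,0,0,10,0,0,0.07, 0,0,0,10,0,0,0.07, 0,0,0,0,0,0,0.07]'
python3 look.py w18
```

```text
clock: 13.55
tool_pos: [0.5052, -0.0247, 0.3067]
orientation: [-99.0, 89.3, -13.4]
force: [0.7, 0.3, 0.2]
opening: 0.0699
t 13.55 pos [ 0.5052 -0.0247  0.3067] rpy [-98.96  89.26 -13.39] F [0.7 0.3 0.2] open 0.0699
tool axes in world (cols) [[0.013, -0.997, 0.077], [-0.003, 0.077, 0.997], [-1.0, -0.013, -0.002]]
J6 -24.3
```

View pics/w18.png

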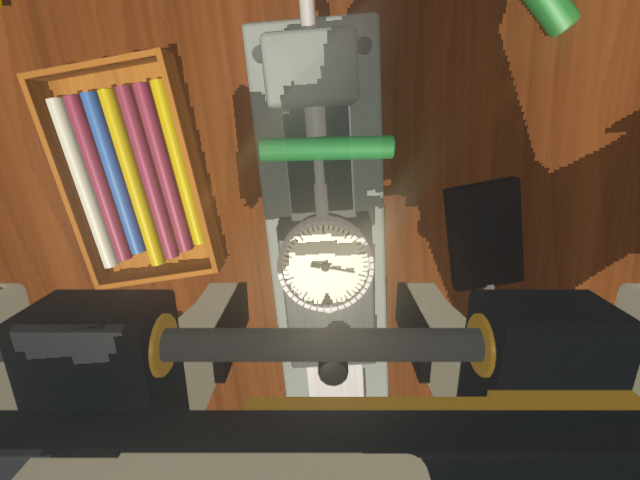

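Run:
```python
from h import *
s=load("pics/w18.npz")
cv2.imwrite("pics/w18c.png",cv2.resize(s["color"][210:320,270:385,::-1],None,fx=5.2,fy=5.2,interpolation=cv2.INTER_CUBIC))
```

```text
(no output)
```

View pics/w18c.png

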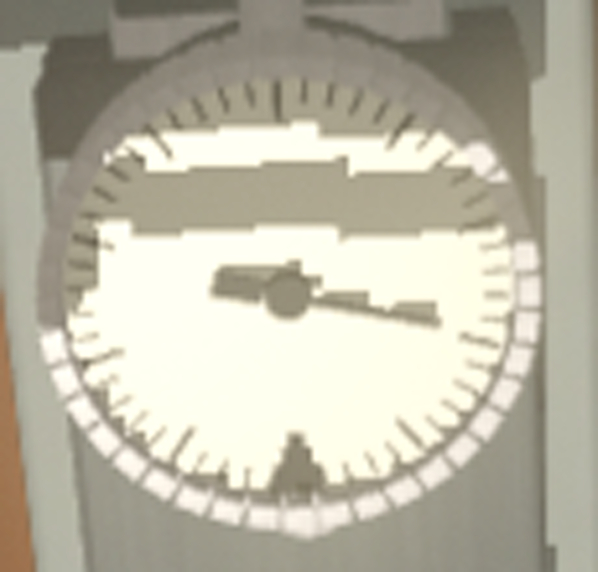

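```bash
cat > ang.py <<'E'
from h import *
import sys
# usage: ang.py pic x0 y0 f hub needle wedge (crop px)
n=sys.argv[1];x0,y0,f=map(float,sys.argv[2:5]);s=load(f"pics/{n}.npz")
P=[ray(s,x0+float(a.split(',')[0])/f,y0+float(a.split(',')[1])/f,.0785,s) for a in sys.argv[5:]]
a=lambda p:-np.degrees(np.arctan2(p[1]-P[0][1],p[0]-P[0][0]))%360
print("hub",P[0].round(4),[ (round(a(p),1),round(float(np.linalg.norm(p-P[0])*1e3),1)) for p in P[1:]])
E
python3 ang.py w18 270 210 5.2 287,295 440,322 295,435
```

```text
hub [ 0.5052 -0.0252  0.0785] [(np.float64(194.8), 18.1), (np.float64(271.2), 17.8)]
```

Needle at 194.8° and wedge at 271.2°, both 18 mm from the hub as they should be. It still needs 76.4° anticlockwise.

```bash
python3 -m inch '[0,0,0,0,-0.15,0.75,0.07, 0,0,0,10,0,0,0.07, 0,0,0,10,0,0,0.07, 0,0,0,10,0,0,0.07, 0.02,0,0,6,0,0,0.07, 0.02,0,0,0,0,0,0.07, 0,0,0,0,0,0,0.07]'
python3 look.py w19;  python3 - <<'E'
from h import *
s=load("pics/w19.npz")
cv2.imwrite("pics/w19c.png",cv2.resize(s["color"][220:420,190:460,::-1],None,fx=2.9,fy=2.9))
A=R.from_euler("xyz",s["orientation"],degrees=True).as_matrix();t=(s["tool_pos"][2]-.079)
u,v=proj(s,s["tool_pos"]+A[:,0]*t,s);print((u-190)*2.9,(v-220)*2.9)
E
```

```text
clock: 14.48
tool_pos: [0.5057, -0.0246, 0.2663]
orientation: [102.0, 89.8, 151.3]
force: [-0.0, 0.1, 0.5]
opening: 0.07
t 14.47 pos [ 0.5057 -0.0246  0.2663] rpy [101.98  89.8  151.32] F [-0.   0.1  0.5] open 0.07
tool axes in world (cols) [[-0.003, -0.759, 0.652], [0.002, 0.652, 0.759], [-1.0, 0.003, -0.001]]
J6 -60.0
385.6917764206544 222.95027442864304
```

View pics/w19c.png

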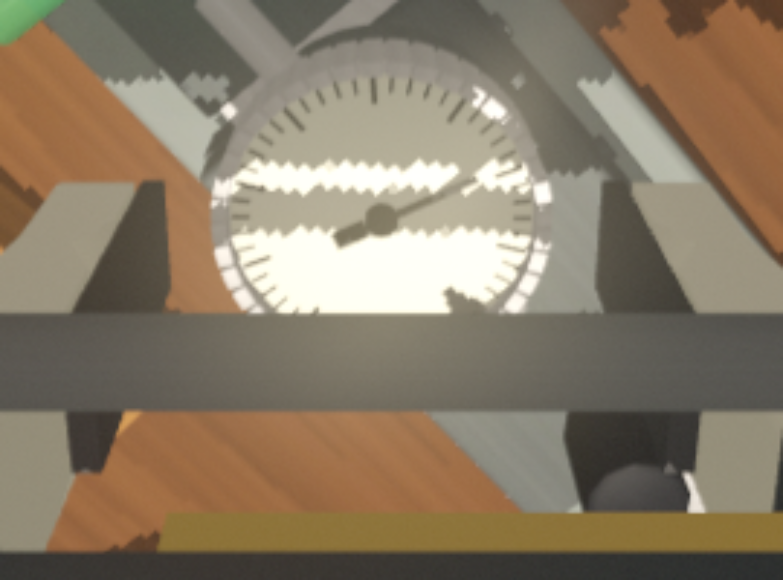

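```bash
python3 -m inch '[0.012,-0.0007,-0.0006,0,0,0,0.07, 0.011,0,0,0,0,0,0.068, 0,0,0,0,0,0,0.064, 0,0,0,0,0,0,0.05, 0,0,0,0,0,0,0.05, 0,0,0,0,0,0,0.05]'
python3 look.py w20;  python3 - <<'E'
from h import *
s=load("pics/w20.npz")
cv2.imwrite("pics/w20c.png",cv2.resize(s["color"][220:420,190:460,::-1],None,fx=2.9,fy=2.9))
E
```

```text
clock: 15.28
tool_pos: [0.506, -0.025, 0.2441]
orientation: [68.9, 89.8, 118.3]
force: [0.8, -1.0, -2.8]
opening: 0.0572
t 15.28 pos [ 0.506  -0.025   0.2441] rpy [ 68.9   89.81 118.31] F [ 0.8 -1.  -2.8] open 0.0572
tool axes in world (cols) [[-0.002, -0.759, 0.651], [0.003, 0.651, 0.759], [-1.0, 0.003, 0.001]]
J6 -59.7
```

View pics/w20c.png

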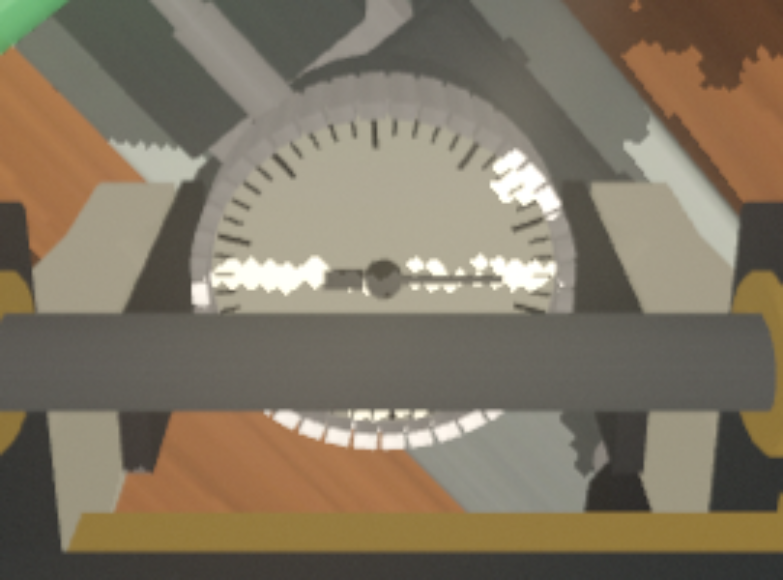

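Closing pushed the carriage about 0.7 mm: the needle is now at about 220°, still in the window. I pull it back a little in +y while holding the bezel.

```bash
python3 -m inch '[0,0.0009,0.001,0,0,0,0.05, 0,0,0,0,0,0,0.05]'
python3 look.py w21;  python3 - <<'E'
from h import *
s=load("pics/w21.npz")
cv2.imwrite("pics/w21c.png",cv2.resize(s["color"][220:420,190:460,::-1],None,fx=2.9,fy=2.9))
E
```

```text
clock: 15.58
tool_pos: [0.5061, -0.024, 0.2441]
orientation: [72.3, 89.8, 121.7]
force: [-1.0, 0.7, -1.6]
opening: 0.0574
t 15.57 pos [ 0.5061 -0.024   0.2441] rpy [ 72.31  89.83 121.72] F [-1.   0.7 -1.6] open 0.0574
tool axes in world (cols) [[-0.002, -0.759, 0.651], [0.002, 0.651, 0.759], [-1.0, 0.003, 0.001]]
J6 -59.9
```

View pics/w21c.png

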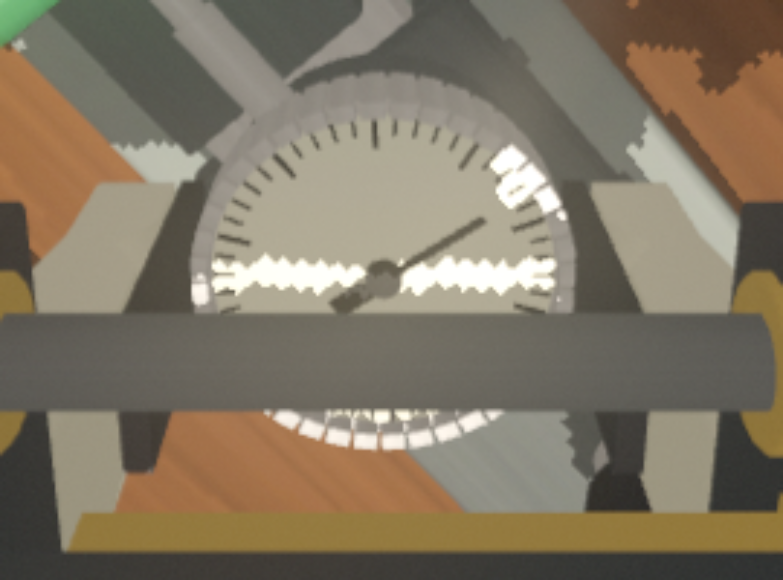

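```bash
python3 -m inch '[0,0,0,-10,0,0,0.05, 0,0,0,-10,0,0,0.05, 0,0,0,-10,0,0,0.05, 0,0,0,-10,0,0,0.05, 0,0,0,-10,0,0,0.05, 0,0,0,-10,0,0,0.05, 0,0,0,-10,0,0,0.05, 0,0,0,-5,0,0,0.05, 0,0,0,0,0,0,0.05]'
python3 look.py w22;  python3 - <<'E'
from h import *
s=load("pics/w22.npz")
cv2.imwrite("pics/w22c.png",cv2.resize(s["color"][220:420,190:460,::-1],None,fx=2.9,fy=2.9))
E
```

```text
clock: 16.75
tool_pos: [0.5069, -0.024, 0.2441]
orientation: [-14.7, 89.9, 112.1]
force: [0.2, -0.3, -1.4]
opening: 0.057
t 16.75 pos [ 0.5069 -0.024   0.2441] rpy [-14.75  89.88 112.1 ] F [ 0.2 -0.3 -1.4] open 0.057
tool axes in world (cols) [[-0.001, -0.8, -0.6], [0.002, -0.6, 0.8], [-1.0, -0.001, 0.002]]
J6 17.5
```

View pics/w22c.png

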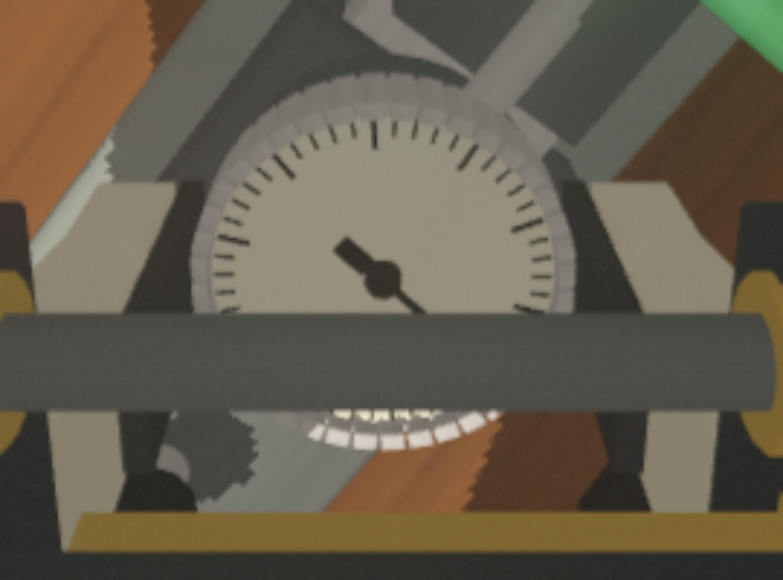

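```bash
python3 ang.py w19 190 220 2.9 381,219 474,175 448,290 375,82
python3 ang.py w21 190 220 2.9 383,280 484,220 375,126 287,167
python3 ang.py w22 190 220 2.9 383,280 346,248 375,126 287,167 345,243 421,311
```

```text
hub [ 0.5054 -0.0252  0.0785] [(np.float64(193.2), 17.7), (np.float64(270.0), 18.0), (np.float64(128.3), 24.8)]
hub [ 0.5054 -0.0247  0.0785] [(np.float64(187.0), 18.0), (np.float64(127.9), 24.9), (np.float64(93.3), 23.2)]
hub [ 0.5052 -0.0251  0.0785] [(np.float64(7.1), 7.7), (np.float64(50.4), 24.9), (np.float64(15.9), 23.2), (np.float64(10.5), 8.4), (np.float64(185.5), 7.8)]
```

From the ticks the wedge is now at about 193° and the needle at about 186.5°. I turn about 6° more, then release and look.

```bash
python3 -m inch '[0,0,0,-6,0,0,0.05, 0,0,0,0,0,0,0.05, 0,0,0,0,0,0,0.066, 0,0,0,0,0,0,0.066, 0,0,0,0,0,0,0.066, -0.03,0,0,0,0,0,0.066, -0.04,0,0,0,0,0,0.07, 0,0,0.0,10,0,0,0.07, 0,0,0.02,10,0,0,0.07, 0,0,0.02,10,0,0,0.07, 0,0,0,10,0,0,0.07, 0,0,0,0,0,0,0.07]'
python3 look.py w23
```

```text
clock: 18.3
tool_pos: [0.4891, 0.0127, 0.3181]
orientation: [-47.2, 89.7, 43.6]
force: [0.7, 0.4, -0.3]
opening: 0.07
t 18.3 pos [0.4891 0.0127 0.3181] rpy [-47.24  89.7   43.64] F [ 0.7  0.4 -0.3] open 0.07
tool axes in world (cols) [[0.004, -1.0, -0.015], [0.004, -0.015, 1.0], [-1.0, -0.004, 0.004]]
J6 -23.4
```

View pics/w23.png

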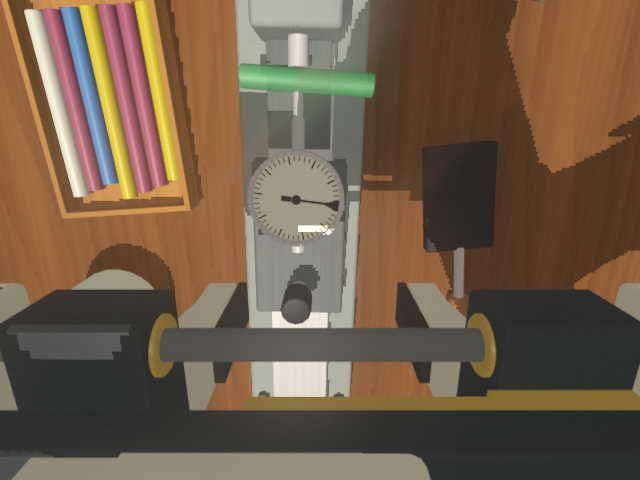

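The needle and wedge look aligned; I take a close crop.

Run:
```python
from h import *
s=load("pics/w23.npz")
cv2.imwrite("pics/w23c.png",cv2.resize(s["color"][145:250,242:350,::-1],None,fx=5.5,fy=5.5,interpolation=cv2.INTER_CUBIC))
```

```text
(no output)
```

View pics/w23c.png

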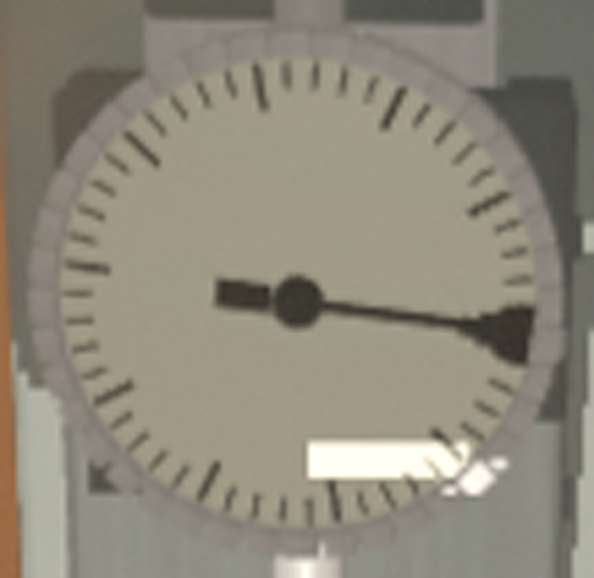

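The wedge is within about 1° of the needle, and the needle is at about 187°. I retreat a little, check once more and hand in.

```bash
python3 -m inch '[-0.03,0,0,0,0,0,0.07, 0,0,0,0,0,0,0.07, 0,0,0,0,0,0,0.07, 0,0,0,0,0,0,0.07, 0,0,0,0,0,0,0.07]'
python3 look.py w24
python3 - <<'E'
from h import *
s=load("pics/w24.npz")
u,v=map(int,proj(s,[.5055,-.025,.08],s))
c=s["color"][v-55:v+55,u-55:u+55,::-1];cv2.imwrite("pics/w24c.png",cv2.resize(c,None,fx=5,fy=5,interpolation=cv2.INTER_CUBIC))
t=ctrl.snapshot("top")["color"][:,:,::-1];cv2.imwrite("pics/t24.png",t)
E
```

```text
clock: 18.98
tool_pos: [0.4889, 0.0118, 0.3472]
orientation: [-25.6, 89.8, 66.0]
force: [-0.7, -0.4, 0.1]
opening: 0.0699
t 18.98 pos [0.4889 0.0118 0.3472] rpy [-25.58  89.82  66.03] F [-0.7 -0.4  0.1] open 0.0699
tool axes in world (cols) [[0.001, -1.0, -0.028], [0.003, -0.028, 1.0], [-1.0, -0.001, 0.003]]
J6 -22.7
```

View pics/w24c.png

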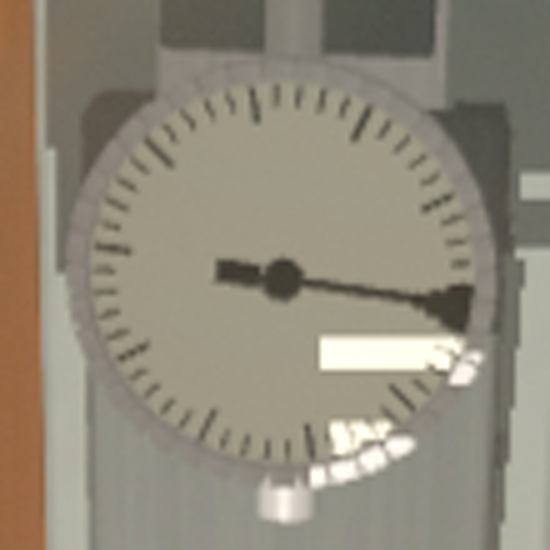

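View pics/t24.png

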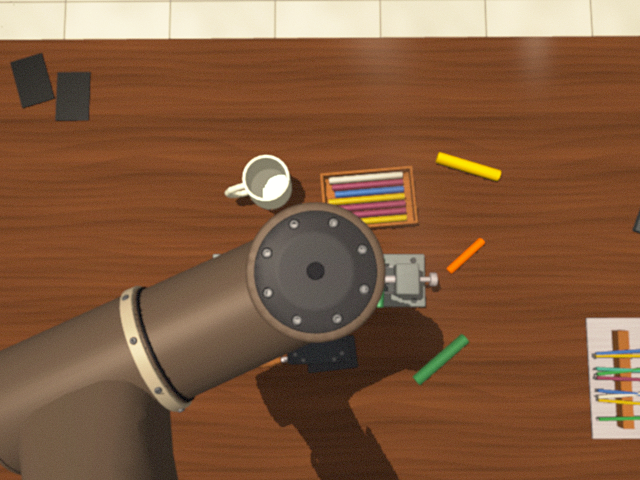

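The crop shows the needle and wedge in line, with the hub at (283,278) and the wedge at (455,304). In the top view the mug (267,182), the tray (368,198) and the visible part of the paddle are where they were.

```bash
python3 -c "
from plant import ctrl
print(ctrl.close_job())"
```

```text
the job is handed in; nothing more can be done
None
```

I zeroed the gauge on the sample rod and handed the job in at about 19 s of the 72 s allowed; no verdict was reported.

**What I did:**
- I gripped the push knob and slid the carriage up until the sample was held against the anvil and the needle stood at about 187° (3.27 rad).
- I then turned the bezel about 165° anticlockwise in two gripped strokes, released it and raised the arm clear.

**Last checks:**
- The wedge is within about 1° of the needle's tip, roughly 0.3 mm.
- The needle is still at about 187°.
- The rod lies between plunger and anvil on the table. I last saw it there just after release, in the picture before the final one.
- The gripper is clear of everything, with forces under 1 N.
- The mug and tray are where they were. The arm hid part of the paddle in the last top view; the part that showed had not moved.

**What went off plan:**
- Closing on the bezel the second time pushed the carriage about 0.7 mm. The needle went to about 220° (3.85 rad), still inside the window, and I pulled it back.
- Dial positions from different wrist views disagreed by 2 to 3 mm, so I centred the grips on where the fingers stood in the picture.
- The holding force on the rod was not measured; I infer it from the needle's reading.

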